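# Lock the bean hopper and close up the coffee grinder

## Task

Put the coffee grinder back together after cleaning: its bean hopper is only resting loosely in the throat, so press it down while turning it until its two keys drop into the collar, then keep it down and turn it clockwise (seen from above) as far as it goes, so that it stays locked down by itself. Also push the grounds bin fully home into the bay in the grinder's foot, then let go of everything and leave the other things on the worktop where they stand.

Things in the scene. Friction and masses are not known exactly. Their poses are not given: they have to be found in the camera images.
- grinder: Coffee grinder, fixed: black foot 160 deep (x) x 130 wide x 68 mm high, grey round tower (diameter 108, top at z = 160) on its rear. Origin: centre of the foot's underside; +x to its back, z up; the front with the bin bay looks along -x, its edge at x = -80 mm. The tower begins 54 mm behind that edge; its axis is 28 mm behind the origin. 'Angle' below: anticlockwise from above, from this x axis.
- throat (a point): On the tower's axis at the top of the collar, 150 mm above the worktop; axes as the grinder's. The collar, a steel ring with two opposite slots, is hidden under the hopper. Its slot line stands at an unmeasured angle between 0.70 and 1.30 rad. It turns stiffly (0.3 N m), carried by the hopper once the keys are in, and stops at angle 0, slot line along grinder x.
- lips (a point): On the tower's axis, 2 mm above the collar, at the underside of two fixed lips in the throat. They roof over the keys' path from about 0.5 rad down to the stop at 0. A hopper that has not dropped in runs against them at about 0.5 rad and turns no further clockwise; one that has dropped in passes under them and is held down by them.
- hopper: Bean hopper, 124 mm high, about 0.2 kg: black spigot (diameter 58), clear funnel, black lid (diameter 102, top 95 mm above the origin) with an upright fin. Origin: centre of the spigot's underside, z up. At the start it stands in the throat, not dropped in, origin 6 mm below point throat, fin at an angle of 0.60 to 1.40 rad. Locked and let go it rests about 8 mm lower, fin at angle 0.
- keys (a point): On the hopper's axis, 11 mm above its origin, at mid-height of its two opposite keys (12 mm wide, reaching 42 mm from the axis along hopper x, as the fin). A spring in the throat holds the hopper up (4 N, 8 N fully down): it never drops by its own weight and springs up again unless turned under the lips. With the keys within about 0.06 rad of the slots it can be pressed 12 mm down.
- fin (a point): Centre of the top edge of the hopper's turning fin, 124 mm above the hopper's origin. The fin is 66 mm long (hopper x), 14 mm thick (hopper y) and stands 29 mm above the lid. Either way round is the same.
- grounds_bin: Grey open-topped bin, 80 deep (x) x 100 wide (y) x 50 mm high, about 0.18 kg, loose on the worktop in front of the bay, askew. Origin: centre of its underside; its front looks along its -x. Fully home its back meets the bay's back stop and its front is flush with the foot's front: origin 40 mm behind point bay_mouth.
- ledge (a point): Finger ledge in the middle of the bin's front, for pushing or pulling: 36 mm wide (y), standing 16 mm out of the front, 31 to 41 mm above the worktop. The point is the middle of its outer edge, 56 mm in front (-x) of the bin's origin, 36 mm above the worktop.
- bay_mouth (a point): Middle of the bay's mouth on the worktop, at the foot's front edge; axes as the grinder's, the bay runs along +x. The bay is 106 mm wide and 56 high, open to the worktop below, its mouth flared about 6 mm on each side, its back stop 80 mm behind the mouth.
- mug: Striped mug, 90 mm high, on the right; leave it. Origin: centre of its underside.
- pepper_jar: Small jar with a yellow cap, 100 mm high, left of the grinder; leave it. Origin: centre of its underside.
- teaspoon: Teaspoon, 130 mm long, lying at the front right; leave it. Origin: centre of its underside.
There are look-alikes about, which are no part of the job. Leave any yellow look-alike of the hopper alone.

How it is judged:
By the outcome, as a careful person would: the job done as asked, in the order asked, and still so for the second after the job is handed in, with the robot touching nothing.
It also fails if it takes over 67 s, if anything falls off the work surface, if the arm or the gripper's body presses on something with over 40 N, if the wrist force passes 120 N, or if a joint passes its speed limit or range.

## Robot

A 6-joint arm with a two-finger parallel gripper is mounted at the origin on a cart in front of the work surface, level with it; the furniture and walls round the work are solid. World frame = base frame: x ahead of the robot, y to its left, z up, the work surface at z = 0. Lengths are in mm, angles in rad, forces in N, time in s.
With the tool pointing down it reaches from about 300 to 775 mm from the base axis. Payload 14.6 kg.
Tool frame: the origin (TCP) lies at the very end of the fingers, on their centre line; the grasp point (between the pads) lies 19 mm behind it; z points along the fingers, y is the line along which they close (so a half turn about z gives the same grasp; the last joint's range is limited). The gripper opens to 94 mm and grips with 3 to 60 N. Pads are 16 mm wide; open, the fingers measure 119 mm over their backs; the gripper's body (75 mm by 177 mm) begins 78 mm behind the grasp point.
Start: joints at [-1.335, 0.3, 1.521, -0, 1.321, -0.067], TCP at [164, -524.97, 205.446] pointing down, gripper open.
Joint ranges: [-3.03, 3.03], [-0.79, 2.21], [0.23, 2.52], [-1.04, 4.18], [0, 3.07], [-2.55, 2.55]. Speed limits (rad/s): [2.22, 2.22, 2.57, 3.14, 3.14, 3.14].

## Interface

Orientations are given as [roll, pitch, yaw] about the fixed x, y, z axes, in that order (R = Rz(yaw) Ry(pitch) Rx(roll)).
In Python, from cell import manip, camera, get_calibration gives the robot as it stands. The module is installed in compiled form; this text tells all that it offers.
- The arm moves only by the tool jog_arm, never from a script. Its argument "plan" is one flat list of numbers, 6 for each row, row after row: the shift along the world's x, y, z in m, then the turn, a rotation vector about the world's x, y, z in degrees. A call has 1 to 20 rows; each row is the pose to reach, as a shift and turn from the pose commanded when the call began; what a row does not reach only later rows make up. A row lasts 1/10 s, in which the tool goes at most 50 mm and 8.59 degrees, less where a joint would pass 70% of its speed; a pose out of reach is approached as far as the arm can. A call with a gripper value outside its range is refused whole. "claw" is the finger opening in m, from 0 to 0.094, set as the call begins (left out, the last holds). The fingers move at their own pace and stop on an object; "force" is the grip in N (left out, the last holds). Time passes only in rows, so rows that repeat a pose let the fingers close. It gives the time, the measured TCP pose, the force, the opening and the grip force at its end, in the units of the state.
- manip.read_state(): the state, without advancing time (a new reading comes with each control period).
- camera(name): name is "scene" or "top"; returns (picture, depth): 400x640x3 uint8, red, green, blue; 400x640 float32, mm along the optical axis (not along the pixel's ray), 0 where there is no reading.
- get_calibration(name): a dict with "fx", "fy", "cx", "cy" (pixels), "origin" and "attitude" of the camera in the world. Camera axes: x right, y down, z forward; pixel columns grow to the right and rows downward; lengths in mm; the calibration is good to about 2 mm. A picture is of the moment at which its call begins. get_calibration takes no time and is no camera call.
- manip.sign_off(): hands the job in; it is judged then, once.
The state is a dict: "clock": time; "joints": joint angles; "qd": joint speeds; "effort": joint torques, N m; "eef_pos": TCP position; "eef_rot": TCP orientation; "wrist_force": force on the tool from outside, world axes, zero at the start; "moment": the same for the moment, N m; "finger_gap": finger opening in mm; "finger_force": force on a finger pad.
Only numpy, scipy, OpenCV 4.12 (cv2) and the standard library are available. Lean on these libraries where they do the work, as an engineer would, in place of code of your own. Each camera call takes 0.05 s, during which the arm holds its last target. There are 200 camera calls.

## Working session

There is one attempt and no reset: what is moved stays moved. The work goes in short steps, Python scripts to look and compute and a tool call to move; the robot and the scene stay as the last step left them, time stands still between calls to the robot, and variables do not carry over. Pictures are saved under pics/ and viewed, at most 10 in all, crops included, and the job is handed in when it is done.

Besides the shell and the picture viewer there is one more tool, called after "Request:" by a JSON object that holds its "api" and its "payload". jog_arm: Moves the arm, as the interface text tells. Its arguments: {"type":"object","properties":{"plan":{"type":"array"},"claw":{"type":"number"},"force":{"type":"number"}},"required":["plan"]}

```bash
mkdir -p pics
cat > h.py <<'E'
import numpy as np, cv2
from cell import manip, camera, get_calibration
def R(c):
    a=np.array(c["attitude"],float)
    if a.shape==(3,3): return a
    from scipy.spatial.transform import Rotation as Q
    return Q.from_euler('xyz',a).as_matrix() if a.size==3 else Q.from_quat(a).as_matrix()
def cloud(n,d):
    c=get_calibration(n); v,u=np.mgrid[:400,:640]
    P=np.stack([(u-c["cx"])/c["fx"]*d,(v-c["cy"])/c["fy"]*d,d],-1)
    return P@R(c).T+np.array(c["origin"])
E
python3 - <<'E'
from h import *
for n in("scene","top"):
    im,d=camera(n); cv2.imwrite(f"pics/{n}0.png",im[...,::-1]); np.save(n+"0.npy",cloud(n,d)); print(get_calibration(n))
print(manip.read_state())
E
```

```text
{'fx': 470.9431043900677, 'fy': 470.9431043900677, 'cx': 314.1847537791875, 'cy': 199.04515802703406, 'origin': array([221.7704271 , 538.51896868, 647.73533176]), 'attitude': array([-2.13543897, -0.01421246, -2.65366204])}
{'fx': 390.4812860378725, 'fy': 390.4812860378725, 'cx': 325.2373224620457, 'cy': 205.79909992003113, 'origin': array([ 415.85472063,  -91.15346105, 1006.6251542 ]), 'attitude': array([-2.92023754,  0.00324237, -1.73344272])}
{'clock': 0.1, 'joints': array([-1.33459839e+00,  3.00421220e-01,  1.52150389e+00,  2.18734393e-05,
        1.32073075e+00, -6.65820439e-02]), 'qd': array([ 0.00024191, -0.00026643, -0.00119343, -0.00056347, -0.00084939,
       -0.00084391]), 'effort': array([ 1.16204894e-03, -5.32641149e+01, -3.53284550e+01,  7.09366612e-02,
        2.34847638e-02, -6.78352649e-05]), 'eef_pos': array([ 163.95252275, -524.74567661,  204.94635423]), 'eef_rot': array([-3.14053322e+00, -9.18783125e-05,  3.02774511e-01]), 'wrist_force': array([-0.03300777,  0.49692293, -0.54640262]), 'moment': array([ 0.01578639, -0.00546991,  0.02022912]), 'finger_force': 0.0, 'finger_gap': 93.9317924330831}
```

View pics/scene0.png

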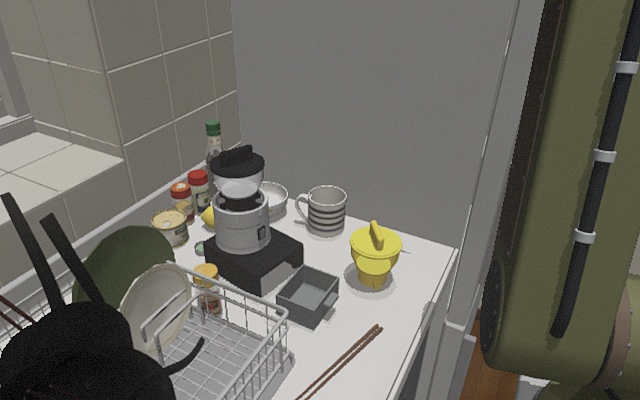

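View pics/top0.png

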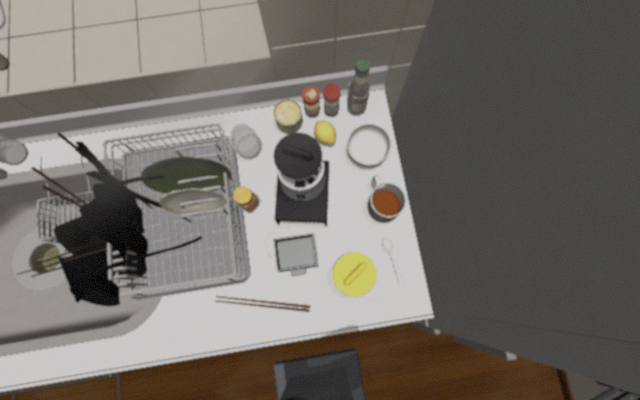

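The scene view has the black-lidded hopper at (238,165) on the grinder and the grey bin at (308,293). The yellow look-alike is at (376,245), with the mug, jar and rack nearby. In the top view the hopper lid is at (298,156), the foot at (302,200), the bin at (296,253) and the yellow decoy at (354,274). Things that could be taken for the hopper are the black lid at top (298,156) and the yellow decoy at (354,274). I choose the black one and check it in a close crop, measuring from the depth.

Run:
```python
from h import *
im=cv2.imread("pics/top0.png")[125:285,240:410]; cv2.imwrite("pics/crop.png",cv2.resize(im,None,fx=3.6,fy=3.6,interpolation=cv2.INTER_CUBIC))
S=np.load("scene0.npy");T=np.load("top0.npy")
def rect(p,n):
    p=p.astype(np.float32); (c,s,a)=cv2.minAreaRect(p[:,:2].copy()); print(n,len(p),np.round(c,1),np.round(s,1),round(a,1),'z',np.round(np.percentile(p[:,2],[5,50,95]),1))
def sub(P,box,z):
    v0,v1,u0,u1=box; q=P[v0:v1,u0:u1].reshape(-1,3); return q[(q[:,2]>z[0])&(q[:,2]<z[1])]
for P,n,bl,bb,bf in((T,'top',(130,185,265,330),(228,280,265,325),(155,230,265,340)),(S,'scene',(140,190,205,270),(255,330,270,345),(220,295,195,310))):
    rect(sub(P,bl,(256,280)),n+' fin')
    rect(sub(P,bl,(225,250)),n+' lid')
    rect(sub(P,bb,(46,55)),n+' binrim')
    rect(sub(P,bb,(28,55)),n+' bin')
    rect(sub(P,bf,(62,74)),n+' foot')
```

```text
top fin 240 [703.3 -78.4] [64.  14.4] 64.0 z [258.7 267.  269.5]
top lid 1523 [703.6 -77.8] [101.1  99.9] 15.4 z [237.5 239.7 242.2]
top binrim 205 [528.3 -31.8] [100.   80.1] 89.0 z [47.4 50.4 53. ]
top bin 387 [520.4 -31.8] [100.2  96. ] 89.0 z [32.5 47.4 52.5]
top foot 1661 [675.8 -72.3] [129.8 158.8] 78.6 z [65.7 68.5 71.5]
scene fin 254 [702.2 -76. ] [64.1 16.1] 60.8 z [257.  262.9 267. ]
scene lid 1145 [697.1 -70.9] [100.   88.4] 42.5 z [227.  237.7 246.1]
scene binrim 333 [526.9 -30.9] [103.   81.2] 89.1 z [46.3 48.2 50.3]
scene bin 1340 [531.5 -52.7] [109.1 163.3] 17.2 z [29.6 40.1 49.2]
scene foot 2037 [685.  -23.6] [231.5 161.5] 77.5 z [63.9 66.7 71.3]
```

View pics/crop.png

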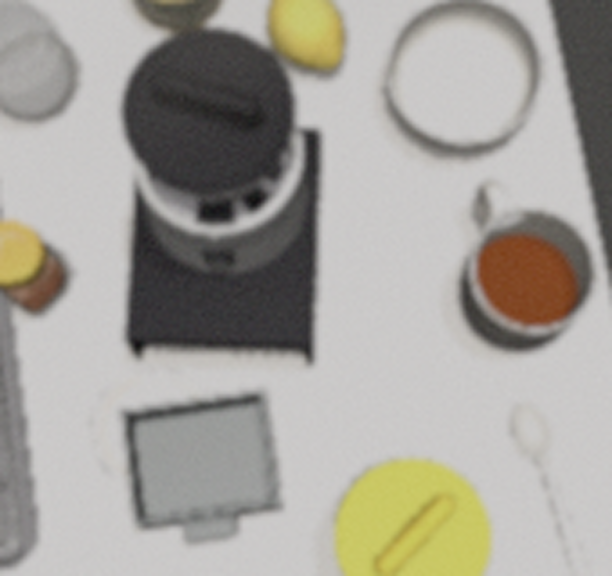

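The crop confirms the black hopper: black lid with fin at crop (210,105), on the grinder tower. The yellow one at (412,530) stands loose on the worktop. Foot, tower and lid fits agree: axis at (703,-78), grinder yaw -11.4°, fin at 64° world (1.31 rad in grinder axes). The bin origin is (528,-31.5), yaw -1°. Next I check the transit space on the right.

Run:
```python
from h import *
for n in("scene0.npy","top0.npy"):
    q=np.load(n).reshape(-1,3); q=q[(q[:,2]>120)&(q[:,2]<700)&(q[:,0]>50)&(q[:,0]<1000)&(q[:,1]<150)]
    H=np.full((10,9),0);
    for p in q: 
        if p[1]>-750: H[int(p[0]//100),int((p[1]+750)//100)]=max(H[int(p[0]//100),int((p[1]+750)//100)],int(p[2]))
    print("rows x/100, cols y -750..150\n",H)
```

```text
rows x/100, cols y -750..150
 [[  0   0   0   0   0   0   0 291 287]
 [  0   0   0   0   0   0   0 579 487]
 [  0   0 245 513   0   0 562 575 467]
 [  0   0   0 511   0   0   0   0   0]
 [  0   0   0 502   0 124 124   0 125]
 [  0   0   0 492   0   0   0   0 127]
 [  0   0   0 484   0   0 267 240 171]
 [  0   0   0 475   0   0 267 265 223]
 [  0   0   0 465 211 210   0   0   0]
 [  0   0 266 457 468 483 496 496 189]]
rows x/100, cols y -750..150
 [[  0   0   0   0   0   0   0   0   0]
 [  0 311 398   0   0   0   0   0   0]
 [  0   0   0 593   0   0   0 234   0]
 [  0   0   0 638   0   0   0   0   0]
 [  0   0   0 681   0 130 128   0 127]
 [  0   0   0 699   0   0   0   0 129]
 [  0   0   0 699   0   0 271 242 171]
 [  0   0   0 621   0   0 270 269 227]
 [  0   0   0 505 214 213   0   0 129]
 [  0   0   0 388 330 349 368 361 195]]
```

Request:
{"api": "jog_arm", "payload": {"plan": [0, 0.255, 0.125, 0, 0, 0, 0, 0.255, 0.125, 0, 0, 0, 0, 0.255, 0.125, 0, 0, 0, 0, 0.255, 0.125, 0, 0, 0, 0, 0.255, 0.125, 0, 0, 0, 0, 0.255, 0.125, 0, 0, 0, 0, 0.255, 0.125, 0, 0, 0, 0.539, 0.447, 0.105, 0, 0, 46.6, 0.539, 0.447, 0.105, 0, 0, 46.6, 0.539, 0.447, 0.105, 0, 0, 46.6, 0.539, 0.447, 0.105, 0, 0, 46.6, 0.539, 0.447, 0.105, 0, 0, 46.6, 0.539, 0.447, 0.105, 0, 0, 46.6, 0.539, 0.447, 0.105, 0, 0, 46.6, 0.539, 0.447, 0.105, 0, 0, 46.6, 0.539, 0.447, 0.105, 0, 0, 46.6, 0.539, 0.447, 0.105, 0, 0, 46.6, 0.539, 0.447, 0.105, 0, 0, 46.6, 0.539, 0.447, 0.105, 0, 0, 46.6, 0.539, 0.447, 0.105, 0, 0, 46.6], "claw": 0.06, "force": 20}}

```text
clock: 2.1
eef_pos: [704.9, -77.0, 306.0]
eef_rot: [-3.137, 0.001, 1.118]
wrist_force: [-0.2, -0.0, -0.8]
finger_gap: 60.0
finger_force: 0.0
```

Request:
{"api": "jog_arm", "payload": {"plan": [0, 0, -0.03, 0, 0, 0, 0, 0, -0.055, 0, 0, 0, 0, 0, -0.066, 0, 0, 0, 0, 0, -0.066, 0, 0, 0, 0, 0, -0.066, 0, 0, 0]}}

```text
clock: 2.6
eef_pos: [703.1, -78.4, 245.8]
eef_rot: [3.14, -0.0, 1.116]
wrist_force: [-0.3, -0.5, 0.4]
finger_gap: 59.8
finger_force: 0.0
```

Request:
{"api": "jog_arm", "payload": {"plan": [0, 0, 0, 0, 0, 0, 0, 0, 0, 0, 0, 0, 0, 0, 0, 0, 0, 0, 0, 0, 0, 0, 0, 0, 0, 0, 0, 0, 0, 0, 0, 0, 0, 0, 0, 0, 0, 0, 0, 0, 0, 0, 0, 0, 0, 0, 0, 0], "claw": 0, "force": 45}}

```text
clock: 3.4
eef_pos: [703.0, -78.0, 244.4]
eef_rot: [-3.142, 0.0, 1.116]
wrist_force: [-0.1, 0.8, -0.7]
finger_gap: 13.5
finger_force: 45.0
```

Request:
{"api": "jog_arm", "payload": {"plan": [0, 0, -0.001, 0, 0, 0, 0, 0, -0.002, 0, 0, 0, 0, 0, -0.002, 0, 0, 0, 0, 0, -0.002, 0, 0, 0]}}

```text
clock: 3.8
eef_pos: [703.1, -78.0, 244.2]
eef_rot: [3.139, -0.001, 1.116]
wrist_force: [-2.7, 0.2, 9.4]
finger_gap: 13.5
finger_force: 45.0
```

Request:
{"api": "jog_arm", "payload": {"plan": [0, 0, -0.002, 0, 0, 0, 0, 0, -0.002, 0, 0, -1.5, 0, 0, -0.002, 0, 0, -3, 0, 0, -0.002, 0, 0, -4.5, 0, 0, -0.002, 0, 0, -6, 0, 0, -0.002, 0, 0, -7.5, 0, 0, -0.002, 0, 0, -9, 0, 0, -0.002, 0, 0, -9]}}

```text
clock: 4.6
eef_pos: [703.4, -77.9, 244.1]
eef_rot: [3.137, -0.002, 0.959]
wrist_force: [-4.1, 1.0, 19.0]
finger_gap: 13.6
finger_force: 45.1
```

Request:
{"api": "jog_arm", "payload": {"plan": [0, 0, 0, 0, 0, -1.5, 0, 0, 0, 0, 0, -3, 0, 0, 0, 0, 0, -4.5, 0, 0, 0, 0, 0, -6, 0, 0, 0, 0, 0, -7.5, 0, 0, 0, 0, 0, -9, 0, 0, 0, 0, 0, -9]}}

```text
clock: 5.3
eef_pos: [703.4, -77.7, 244.1]
eef_rot: [3.138, -0.003, 0.802]
wrist_force: [-4.8, 1.0, 18.8]
finger_gap: 13.5
finger_force: 45.1
```

Request:
{"api": "jog_arm", "payload": {"plan": [0, 0, 0, 0, 0, -1.5, 0, 0, 0, 0, 0, -3, 0, 0, 0, 0, 0, -4.5, 0, 0, 0, 0, 0, -6, 0, 0, 0, 0, 0, -7.5, 0, 0, 0, 0, 0, -9, 0, 0, 0, 0, 0, -9]}}

```text
clock: 6.0
eef_pos: [703.4, -77.6, 244.0]
eef_rot: [3.139, -0.004, 0.645]
wrist_force: [-3.6, 2.2, 18.3]
finger_gap: 13.8
finger_force: 45.1
```

Request:
{"api": "jog_arm", "payload": {"plan": [0, 0, 0, 0, 0, -1.5, 0, 0, 0, 0, 0, -3, 0, 0, 0, 0, 0, -4.5, 0, 0, 0, 0, 0, -6, 0, 0, 0, 0, 0, -7.5, 0, 0, 0, 0, 0, -9, 0, 0, 0, 0, 0, -9]}}

```text
clock: 6.7
eef_pos: [703.5, -77.5, 244.1]
eef_rot: [3.139, -0.004, 0.488]
wrist_force: [-3.4, 2.8, 18.7]
finger_gap: 13.7
finger_force: 45.1
```

Run:
```python
from h import *
print(manip.read_state())
im,d=camera("scene"); P=cloud("scene",d); cv2.imwrite("pics/s1.png",cv2.resize(im[100:280,170:380,::-1],None,fx=3.3,fy=3.3,interpolation=cv2.INTER_CUBIC))
```

```text
{'clock': 6.7, 'joints': array([-1.61730165e-01,  6.54356865e-01,  9.21281030e-01,  7.40519822e-04,
        1.56119686e+00,  9.21385751e-01]), 'qd': array([ 0.00111003,  0.00135429,  0.00093348,  0.00090984,  0.00107281,
       -0.02391776]), 'effort': array([ -1.81504872, -61.10515594, -30.40843606,  -0.61261861,
        -1.4112588 ,   0.72489029]), 'eef_pos': array([703.4758689 , -77.48874337, 244.07907466]), 'eef_rot': array([ 3.13930523, -0.00423718,  0.48767991]), 'wrist_force': array([-3.36507778,  2.75162801, 18.65980156]), 'moment': array([0.69779775, 1.00296563, 0.29026394]), 'finger_force': 45.09161710739136, 'finger_gap': 13.671123728643332}
```

View pics/s1.png

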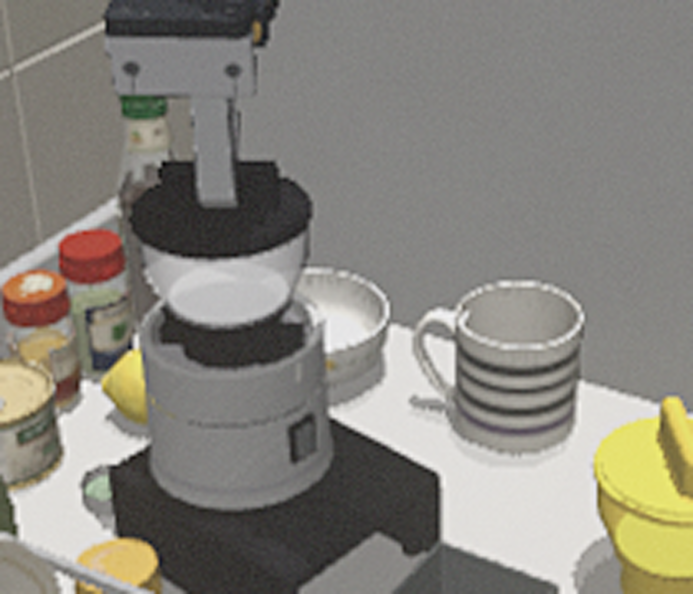

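Close crop: the fin (crop 220,180) has turned with the fingers, but the hopper still stands high. The spigot is visible at (240,335). The torque is 0.29 N m, about the collar's own stiffness, so the hard press may be dragging the collar along. I'll ease the press and continue.

Request:
{"api": "jog_arm", "payload": {"plan": [0, 0, 0.0025, 0, 0, 0, 0, 0, 0.0025, 0, 0, 0, 0, 0, 0.0025, 0, 0, -1.5, 0, 0, 0.0025, 0, 0, -3, 0, 0, 0.0025, 0, 0, -4.5, 0, 0, 0.0025, 0, 0, -4.5]}}

```text
clock: 7.35
eef_pos: [703.3, -78.0, 244.2]
eef_rot: [3.14, -0.002, 0.408]
wrist_force: [0.3, 1.0, 8.4]
finger_gap: 13.6
finger_force: 45.0
```

```bash
python3 -c "
from h import *
print(manip.read_state()['moment'])"
```

```text
[0.11547748 0.18726533 0.08086967]
```

Request:
{"api": "jog_arm", "payload": {"plan": [0, 0, 0, 0, 0, -1, 0, 0, 0, 0, 0, -2, 0, 0, 0, 0, 0, -3, 0, 0, 0, 0, 0, -4, 0, 0, 0, 0, 0, -5, 0, 0, 0, 0, 0, -5]}}

```text
clock: 7.95
eef_pos: [703.3, -78.1, 244.2]
eef_rot: [3.141, -0.002, 0.322]
wrist_force: [-0.9, -0.1, 8.2]
finger_gap: 13.9
finger_force: 45.0
```

```bash
python3 -c "
from h import *
print(manip.read_state()['moment'])"
```

```text
[0.00995714 0.18845516 0.17632153]
```

Request:
{"api": "jog_arm", "payload": {"plan": [0, 0, 0, 0, 0, 2, 0, 0, 0, 0, 0, 4, 0, 0, 0, 0, 0, 6, 0, 0, 0, 0, 0, 8, 0, 0, 0, 0, 0, 10, 0, 0, 0, 0, 0, 12, 0, 0, 0, 0, 0, 14, 0, 0, 0, 0, 0, 16, 0, 0, 0, 0, 0, 18, 0, 0, 0, 0, 0, 20, 0, 0, 0, 0, 0, 20]}}

```text
clock: 9.05
eef_pos: [703.4, -78.0, 244.2]
eef_rot: [3.14, -0.002, 0.672]
wrist_force: [0.1, 0.6, 8.4]
finger_gap: 13.6
finger_force: 45.0
```

```bash
python3 -c "
from h import *
print(manip.read_state()['moment'])"
```

```text
[ 0.20159854  0.03283642 -0.03247044]
```

Request:
{"api": "jog_arm", "payload": {"plan": [0, 0, 0, 0, 0, 2, 0, 0, 0, 0, 0, 4, 0, 0, 0, 0, 0, 6, 0, 0, 0, 0, 0, 8, 0, 0, 0, 0, 0, 10, 0, 0, 0, 0, 0, 12, 0, 0, 0, 0, 0, 14, 0, 0, 0, 0, 0, 14]}}

```text
clock: 9.85
eef_pos: [703.4, -77.9, 244.2]
eef_rot: [3.14, -0.001, 0.917]
wrist_force: [0.7, -0.5, 8.0]
finger_gap: 13.7
finger_force: 45.0
```

Request:
{"api": "jog_arm", "payload": {"plan": [0, 0, 0, 0, 0, 2, 0, 0, 0, 0, 0, 4, 0, 0, 0, 0, 0, 6, 0, 0, 0, 0, 0, 8, 0, 0, 0, 0, 0, 10, 0, 0, 0, 0, 0, 12, 0, 0, 0, 0, 0, 14, 0, 0, 0, 0, 0, 14]}}

```text
clock: 10.65
eef_pos: [703.3, -77.9, 244.2]
eef_rot: [3.14, -0.001, 1.161]
wrist_force: [-0.2, 1.0, 8.7]
finger_gap: 13.8
finger_force: 45.0
```

```bash
python3 -c "
from h import *
print(manip.read_state()['moment'])"
```

```text
[ 0.16627999  0.09185548 -0.06117823]
```

Request:
{"api": "jog_arm", "payload": {"plan": [0, 0, -0.002, 0, 0, 0, 0, 0, -0.004, 0, 0, 0, 0, 0, -0.004, 0, 0, 2, 0, 0, -0.004, 0, 0, 4, 0, 0, -0.004, 0, 0, 6, 0, 0, -0.004, 0, 0, 8, 0, 0, -0.004, 0, 0, 10]}}

```text
clock: 11.35
eef_pos: [703.7, -78.2, 244.0]
eef_rot: [3.135, -0.001, 1.335]
wrist_force: [-5.9, 1.2, 28.2]
finger_gap: 13.9
finger_force: 45.2
```

```bash
python3 -c "
from h import *
print(manip.read_state()['moment'])"
```

```text
[ 0.21034261  1.22436843 -0.36413071]
```

Request:
{"api": "jog_arm", "payload": {"plan": [0, 0, 0, 0, 0, 2, 0, 0, 0, 0, 0, 4, 0, 0, 0, 0, 0, 6, 0, 0, 0, 0, 0, 8, 0, 0, 0, 0, 0, 10, 0, 0, 0, 0, 0, 12, 0, 0, 0, 0, 0, 14, 0, 0, 0, 0, 0, 16, 0, 0, 0, 0, 0, 18, 0, 0, 0, 0, 0, 20]}}

```text
clock: 12.35
eef_pos: [703.8, -78.3, 243.9]
eef_rot: [3.135, 0.002, 1.684]
wrist_force: [-4.0, -0.6, 27.5]
finger_gap: 13.7
finger_force: 45.1
```

```bash
python3 -c "
from h import *
print(manip.read_state()['moment'])"
```

```text
[ 0.03153123  1.00847481 -0.35471958]
```

Request:
{"api": "jog_arm", "payload": {"plan": [0, 0, 0.002, 0, 0, 0, 0, 0, 0.004, 0, 0, 0, 0, 0, 0.004, 0, 0, -3, 0, 0, 0.004, 0, 0, -6, 0, 0, 0.004, 0, 0, -9, 0, 0, 0.004, 0, 0, -12, 0, 0, 0.004, 0, 0, -15, 0, 0, 0.004, 0, 0, -18, 0, 0, 0.004, 0, 0, -21, 0, 0, 0.004, 0, 0, -24, 0, 0, 0.004, 0, 0, -27, 0, 0, 0.004, 0, 0, -30, 0, 0, 0.004, 0, 0, -30]}}

```text
clock: 13.65
eef_pos: [703.3, -78.0, 244.1]
eef_rot: [3.14, -0.0, 1.158]
wrist_force: [-0.2, -0.4, 9.5]
finger_gap: 13.8
finger_force: 45.0
```

Request:
{"api": "jog_arm", "payload": {"plan": [0, 0, 0, 0, 0, -2, 0, 0, 0, 0, 0, -4, 0, 0, 0, 0, 0, -6, 0, 0, 0, 0, 0, -8, 0, 0, 0, 0, 0, -10, 0, 0, 0, 0, 0, -12, 0, 0, 0, 0, 0, -12]}}

```text
clock: 14.35
eef_pos: [703.3, -78.1, 244.1]
eef_rot: [3.14, -0.001, 0.949]
wrist_force: [-0.3, -0.6, 8.3]
finger_gap: 13.9
finger_force: 45.0
```

Request:
{"api": "jog_arm", "payload": {"plan": [0, 0, 0, 0, 0, -2, 0, 0, 0, 0, 0, -4, 0, 0, 0, 0, 0, -6, 0, 0, 0, 0, 0, -8, 0, 0, 0, 0, 0, -10, 0, 0, 0, 0, 0, -12, 0, 0, 0, 0, 0, -12]}}

```text
clock: 15.05
eef_pos: [703.3, -78.0, 244.1]
eef_rot: [3.14, -0.001, 0.74]
wrist_force: [0.2, -0.7, 7.8]
finger_gap: 13.4
finger_force: 45.0
```

Request:
{"api": "jog_arm", "payload": {"plan": [0, 0, 0, 0, 0, -2, 0, 0, 0, 0, 0, -4, 0, 0, 0, 0, 0, -6, 0, 0, 0, 0, 0, -8, 0, 0, 0, 0, 0, -10, 0, 0, 0, 0, 0, -12, 0, 0, 0, 0, 0, -12]}}

```text
clock: 15.75
eef_pos: [703.2, -78.0, 243.8]
eef_rot: [3.141, -0.001, 0.53]
wrist_force: [-0.2, 0.8, 7.7]
finger_gap: 13.0
finger_force: 45.0
```

Request:
{"api": "jog_arm", "payload": {"plan": [0, 0, 0, 0, 0, -2, 0, 0, 0, 0, 0, -4, 0, 0, 0, 0, 0, -6, 0, 0, 0, 0, 0, -8, 0, 0, 0, 0, 0, -10, 0, 0, 0, 0, 0, -12, 0, 0, 0, 0, 0, -12]}}

```text
clock: 16.45
eef_pos: [703.1, -78.2, 243.0]
eef_rot: [3.141, -0.0, 0.322]
wrist_force: [0.9, -2.2, 2.3]
finger_gap: 13.7
finger_force: 45.1
```

The force fell to 2 N and the hopper sank, so the keys have found the slots. Now I press down.

Request:
{"api": "jog_arm", "payload": {"plan": [0, 0, -0.002, 0, 0, 0, 0, 0, -0.004, 0, 0, 0, 0, 0, -0.004, 0, 0, 0]}}

```text
clock: 16.75
eef_pos: [703.1, -78.2, 239.5]
eef_rot: [3.141, -0.001, 0.323]
wrist_force: [-0.3, -0.6, 4.9]
finger_gap: 14.0
finger_force: 45.1
```

```bash
python3 -c "
from h import *
print(manip.read_state()['moment'])"
```

```text
[-0.39778286  0.03699144  0.30996838]
```

Request:
{"api": "jog_arm", "payload": {"plan": [0, 0, -0.002, 0, 0, 0, 0, 0, -0.004, 0, 0, 0, 0, 0, -0.006, 0, 0, 0, 0, 0, -0.008, 0, 0, 0, 0, 0, -0.008, 0, 0, 0]}}

```text
clock: 17.25
eef_pos: [703.2, -78.2, 232.1]
eef_rot: [3.141, -0.001, 0.323]
wrist_force: [-0.5, -1.6, 8.1]
finger_gap: 13.6
finger_force: 45.1
```

Request:
{"api": "jog_arm", "payload": {"plan": [0, 0, -0.001, 0, 0, -2, 0, 0, -0.001, 0, 0, -5, 0, 0, -0.001, 0, 0, -8, 0, 0, -0.001, 0, 0, -11, 0, 0, -0.001, 0, 0, -14, 0, 0, -0.001, 0, 0, -17, 0, 0, -0.001, 0, 0, -20, 0, 0, -0.001, 0, 0, -23, 0, 0, -0.001, 0, 0, -26, 0, 0, -0.001, 0, 0, -28, 0, 0, -0.001, 0, 0, -28, 0, 0, -0.001, 0, 0, -28]}}

```text
clock: 18.45
eef_pos: [703.2, -77.8, 231.3]
eef_rot: [-3.141, -0.002, -0.165]
wrist_force: [-0.7, 1.3, 9.6]
finger_gap: 13.6
finger_force: 45.1
```

```bash
python3 -c "
from h import *
print(manip.read_state()['moment'])"
```

```text
[0.14618638 0.33185137 0.26545607]
```

Request:
{"api": "jog_arm", "payload": {"plan": [0, 0, 0, 0, 0, -1, 0, 0, 0, 0, 0, -2, 0, 0, 0, 0, 0, -3, 0, 0, 0, 0, 0, -4, 0, 0, 0, 0, 0, -4]}}

```text
clock: 18.95
eef_pos: [703.3, -77.7, 231.3]
eef_rot: [-3.141, -0.002, -0.235]
wrist_force: [-1.6, 2.2, 9.6]
finger_gap: 13.6
finger_force: 45.1
```

```bash
python3 -c "
from h import *
print(manip.read_state()['moment'])"
```

```text
[0.20499055 0.32752691 0.34306962]
```

Request:
{"api": "jog_arm", "payload": {"plan": [0, 0, 0, 0, 0, -1, 0, 0, 0, 0, 0, -2, 0, 0, 0, 0, 0, -3, 0, 0, 0, 0, 0, -3]}}

```text
clock: 19.35
eef_pos: [703.3, -77.7, 231.3]
eef_rot: [-3.141, -0.002, -0.288]
wrist_force: [-1.3, 0.7, 10.3]
finger_gap: 13.7
finger_force: 45.3
```

```bash
python3 -c "
from h import *
print(manip.read_state()['moment'])"
```

```text
[0.15467236 0.2899314  0.61207263]
```

Request:
{"api": "jog_arm", "payload": {"plan": [0, 0, 0.001, 0, 0, 0, 0, 0, 0.001, 0, 0, 0, 0, 0, 0.001, 0, 0, 0, 0, 0, 0.001, 0, 0, 0, 0, 0, 0.001, 0, 0, 0, 0, 0, 0.1, 0, 0, 0, 0, 0, 0.1, 0, 0, 0, -0.12, -0.1, 0.1, 0, 0, 0, -0.24, -0.1, 0.1, 0, 0, 0, -0.24, -0.1, 0.1, 0, 0, 0, -0.24, -0.1, 0.1, 0, 0, 0, -0.24, -0.1, 0.1, 0, 0, 0], "claw": 0.06}}

```text
clock: 20.55
eef_pos: [472.9, -174.1, 329.3]
eef_rot: [-3.141, 0.001, -0.288]
wrist_force: [0.3, -0.9, 1.1]
finger_gap: 60.1
finger_force: 0.0
```

Run:
```python
from h import *
def rect(p,n):
    p=p.astype(np.float32); (c,s,a)=cv2.minAreaRect(p[:,:2].copy()); print(n,len(p),np.round(c,1),np.round(s,1),round(a,1),'z',np.round(np.percentile(p[:,2],[5,50,95]),1))
for n in("top","scene"):
    im,d=camera(n); P=cloud(n,d).reshape(-1,3)
    k=(np.hypot(P[:,0]-703,P[:,1]+78)<45)
    rect(P[k&(P[:,2]>246)&(P[:,2]<275)],n+' fin')
    q=P[k&(P[:,2]>224)&(P[:,2]<242)]; print('lid z',np.median(q[:,2]))
    cv2.imwrite(f"pics/{n}2.png",cv2.resize(im[110:320,170:420,::-1],None,fx=2.6,fy=2.6))
```

```text
top fin 223 [702.6 -77.5] [14.1 65.4] 74.7 z [249.1 259.1 261.9]
lid z 231.76358174842426
scene fin 241 [701.8 -75.1] [15.5 66. ] 76.1 z [247.3 255.3 258.9]
lid z 230.01591044173102
```

View pics/scene2.png

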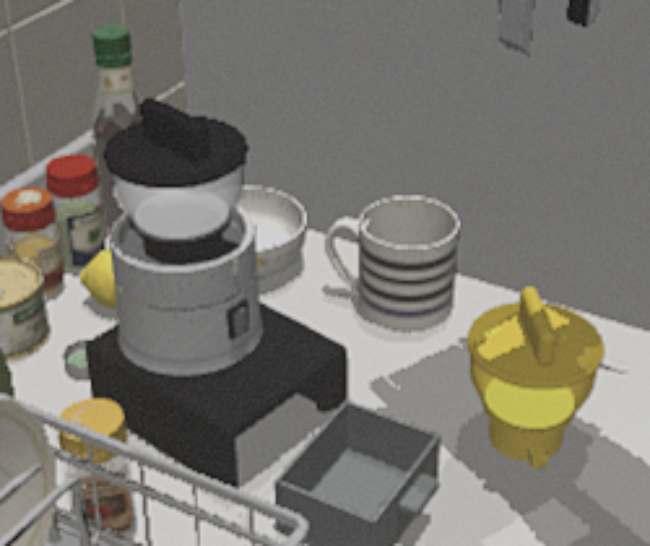

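The scene crop shows the hopper (crop 175,150) sitting lower with the fin along the grinder axis, free of the hand. The lid dropped 8 mm and stays down, so it is locked. The bin (355,475) has its ledge at (415,490), unobstructed. Next I go above the ledge.

Request:
{"api": "jog_arm", "payload": {"plan": [0.016, 0.147, 0, 0, 0, 15.5, 0.016, 0.147, 0, 0, 0, 15.5, 0.016, 0.147, 0, 0, 0, 15.5, 0.016, 0.147, -0.1, 0, 0, 15.5, 0.016, 0.147, -0.22, 0, 0, 15.5, 0.016, 0.147, -0.22, 0, 0, 15.5, 0.016, 0.147, -0.22, 0, 0, 15.5, 0.016, 0.147, -0.22, 0, 0, 15.5, 0.016, 0.147, -0.22, 0, 0, 15.5], "claw": 0.06, "force": 30}}

```text
clock: 21.55
eef_pos: [489.7, -26.4, 106.9]
eef_rot: [-3.141, 0.006, -0.018]
wrist_force: [-0.4, 0.1, 0.3]
finger_gap: 60.0
finger_force: 0.0
```

Request:
{"api": "jog_arm", "payload": {"plan": [-0.011, -0.004, 0, 0, 0, 0, -0.011, -0.004, 0, 0, 0, 0, -0.011, -0.004, 0, 0, 0, 0]}}

```text
clock: 21.85
eef_pos: [480.6, -31.1, 111.5]
eef_rot: [3.141, -0.003, -0.019]
wrist_force: [1.0, -1.1, 0.2]
finger_gap: 59.6
finger_force: 0.0
```

Request:
{"api": "jog_arm", "payload": {"plan": [-0.002, 0, -0.045, 0, 0, 0, -0.002, 0, -0.088, 0, 0, 0, -0.002, 0, -0.088, 0, 0, 0, -0.002, 0, -0.088, 0, 0, 0]}}

```text
clock: 22.25
eef_pos: [478.5, -30.9, 23.1]
eef_rot: [-3.142, -0.0, -0.018]
wrist_force: [0.6, 0.2, -0.0]
finger_gap: 60.2
finger_force: 0.0
```

Request:
{"api": "jog_arm", "payload": {"plan": [0, 0, 0, 0, 0, 0, 0, 0, 0, 0, 0, 0, 0, 0, 0, 0, 0, 0, 0, 0, 0, 0, 0, 0, 0, 0, 0, 0, 0, 0, 0, 0, 0, 0, 0, 0], "claw": 0, "force": 25}}

```text
clock: 22.85
eef_pos: [478.6, -31.0, 22.9]
eef_rot: [3.141, -0.001, -0.018]
wrist_force: [-1.6, -0.2, 7.4]
finger_gap: 35.9
finger_force: 25.0
```

Request:
{"api": "jog_arm", "payload": {"plan": [0.005, -0.001, 0.001, 0, 0, -3, 0.011, -0.003, 0.001, 0, 0, -6, 0.017, -0.005, 0.001, 0, 0, -9, 0.022, -0.006, 0.001, 0, 0, -10.4, 0.022, -0.006, 0.001, 0, 0, -10.4, 0.022, -0.006, 0.001, 0, 0, -10.4]}}

```text
clock: 23.45
eef_pos: [500.1, -36.9, 23.0]
eef_rot: [3.142, -0.0, -0.199]
wrist_force: [-0.7, -0.4, -1.0]
finger_gap: 35.5
finger_force: 25.0
```

Run:
```python
from h import *
im,d=camera("top"); P=cloud("top",d)
q=P[150:290,250:340].reshape(-1,3)
for n,z,xm in(('rim',(45,54),600),('foot',(62,74),900)):
    p=q[(q[:,2]>z[0])&(q[:,2]<z[1])&(q[:,0]<xm)]; print(n,len(p),cv2.minAreaRect(p[:,:2].astype(np.float32)))
im=im[140:300,240:400,::-1]; cv2.imwrite("pics/top3.png",cv2.resize(im,None,fx=3.6,fy=3.6,interpolation=cv2.INTER_CUBIC))
```

```text
rim 74 ((581.09814453125, -62.091217041015625), (115.31448364257812, 24.115806579589844), 84.513916015625)
foot 1655 ((693.49853515625, -38.082069396972656), (203.894287109375, 180.15850830078125), 78.5528793334961)
```

View pics/top3.png

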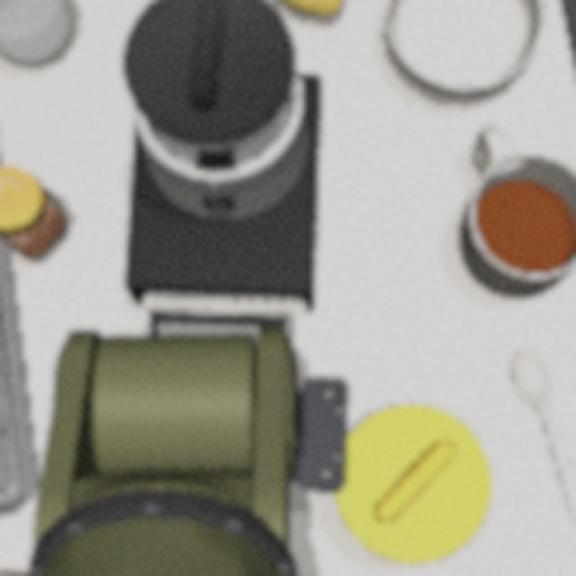

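The top crop shows the bin's back edge at (155–290, 320), centred and square in front of the foot's front edge (130–313, 300). The fin (205,50) lies along the grinder axis. Now I push in.

Request:
{"api": "jog_arm", "payload": {"plan": [0.014, -0.003, 0, 0, 0, 0, 0.0275, -0.0055, 0, 0, 0, 0, 0.041, -0.008, 0, 0, 0, 0, 0.055, -0.011, 0, 0, 0, 0, 0.069, -0.014, 0, 0, 0, 0, 0.08, -0.016, 0, 0, 0, 0, 0.08, -0.016, 0, 0, 0, 0]}}

```text
clock: 24.2
eef_pos: [580.7, -53.0, 22.9]
eef_rot: [-3.142, -0.001, -0.199]
wrist_force: [2.1, 0.2, 1.2]
finger_gap: 35.7
finger_force: 25.0
```

Request:
{"api": "jog_arm", "payload": {"plan": [0.004, -0.001, 0, 0, 0, 0, 0.008, -0.0015, 0, 0, 0, 0, 0.01, -0.002, 0, 0, 0, 0, 0.01, -0.002, 0, 0, 0, 0]}}

```text
clock: 24.6
eef_pos: [587.7, -54.4, 22.9]
eef_rot: [3.141, 0.006, -0.199]
wrist_force: [-18.6, 3.5, 14.7]
finger_gap: 35.6
finger_force: 25.0
```

The stop was met at 588 mm as predicted. I release and back out.

Request:
{"api": "jog_arm", "payload": {"plan": [0, 0, 0, 0, 0, 0, 0, 0, 0, 0, 0, 0, 0, 0, 0, 0, 0, 0, 0, 0, 0, 0, 0, 0, -0.04, 0.008, 0, 0, 0, 0, -0.04, 0.008, 0, 0, 0, 0, -0.06, 0.012, 0.15, 0, 0, 0, -0.06, 0.012, 0.25, 0, 0, 0, -0.06, 0.012, 0.25, 0, 0, 0, -0.2, 0.012, 0.28, 0, 0, 0, -0.25, 0.012, 0.28, 0, 0, 0, -0.25, 0.012, 0.28, 0, 0, 0, -0.25, 0.012, 0.28, 0, 0, 0, -0.25, 0.012, 0.28, 0, 0, 0, -0.25, 0.012, 0.28, 0, 0, 0], "claw": 0.06}}

```text
clock: 26.1
eef_pos: [338.9, -43.0, 306.2]
eef_rot: [3.141, -0.007, -0.2]
wrist_force: [0.2, -0.3, -0.1]
finger_gap: 59.9
finger_force: 0.0
```

Run:
```python
from h import *
im,d=camera("top"); P=cloud("top",d); q=P[120:290,250:345].reshape(-1,3)
im2,d2=camera("scene"); k=np.hypot(q[:,0]-703,q[:,1]+78)<45
print('lid z',np.median(q[k&(q[:,2]>224)&(q[:,2]<244)][:,2]))
# bin front in grinder frame
a=-0.199; D=q[:,:2]-[597.4,-56.5]; x=D@[np.cos(a),np.sin(a)]; y=D@[-np.sin(a),np.cos(a)]
for lo,hi in((28,45),(62,74)):
    s=(q[:,2]>lo)&(q[:,2]<hi)&(x<60)&(x>-60)&(abs(y)<70); print(lo,s.sum(),np.percentile(x[s],[0,2,10,50]) if s.any() else '',np.percentile(y[s],[0,100]))
cv2.imwrite("pics/f.png",np.vstack([cv2.resize(i[120:300,r:r+250,::-1],None,fx=1.6,fy=1.6) for i,r in((im,200),(im2,170))]))
```

```text
lid z 231.82109082930026
28 139 [-15.29630484 -15.06799682 -13.62058402  -5.22520289] [-64.82714948  60.98712725]
62 1229 [ 0.48319639  1.39530879  5.57129949 28.85151276] [-64.71682117  65.09452621]
```

View pics/f.png

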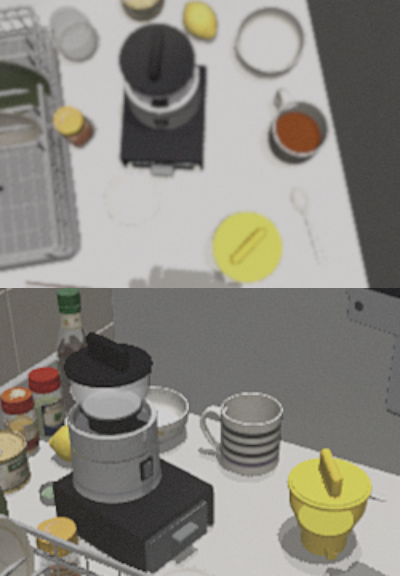

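The views show the bin flush in the foot, with only its ledge sticking out at (162,170) in the top view, 15–16 mm in front of the foot's edge. The lid is still low at 232 mm, the fin lies along the axis, and the other things stand where they were.

```bash
python3 -c "
from cell import manip
print(manip.sign_off())"
```

```text
the job is handed in; nothing more can be done
None
```

I handed the job in at about 26 s: the hopper is locked down in the collar (lid 8 mm lower, holding by itself), the bin is fully home in its bay, and the arm touches nothing and left everything else where it stood.

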